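# Close up the bench camera against dust

### The arm

A 6-joint arm with a two-finger parallel gripper is mounted at the origin on a cart in front of the work surface, level with it; the furniture and walls round the work are solid. World frame = base frame: x ahead of the robot, y to its left, z up, the work surface at z = 0. Lengths are in mm, angles in degrees, forces in N, time in s.
With the tool pointing down it reaches from about 275 to 1000 mm from the base axis. Payload 8.4 kg.
Tool frame: the origin (TCP) lies midway between the tips of the shut fingers; the grasp point (between the pads) lies 19 mm behind it (bot.tcp_to_grasp is the distance from the TCP to the grasp point, in mm); z points along the fingers, y is the line along which they close (so a half turn about z gives the same grasp; the last joint's range is limited). The gripper opens to 85 mm and grips with 20 to 120 N. Pads are 22 mm wide; open, the fingers measure 114 mm over their backs; the gripper's body (76 mm by 85 mm) begins 54 mm behind the grasp point. The pads swing forward as they close: fully open they stand 13 mm farther back than shut.
Start: joints at [74.462, 20.225, 93.587, -0, 66.188, -0.138], TCP at [165.983, 602.559, 231.281] pointing down, gripper open.
Joint ranges: [-150.9, 150.9], [-52.94, 120.26], [3.33, 152.33], [-74.26, 254.26], [0, 154.13], [-172.89, 172.89]. Speed limits (degrees/s): [127.2, 127.2, 159.86, 180, 180, 180].

### API

Orientations are given as a 3x3 rotation matrix whose columns are the frame's x, y, z axes.
In Python, from rig import bot gives the robot as it stands. The module is installed in compiled form; this text tells all that it offers.
- The arm moves only by the tool arm_command, never from a script. Its argument "plan" is one flat list of numbers, 7 for each row, row after row: the shift along the tool's x, y, z in m, then the turn, a rotation vector about the tool's x, y, z in rad, then the opening, from 0 (shut) to 1 (fully open). A call has 1 to 10 rows; each row is the pose to reach, as a shift and turn from the pose commanded when the call began, along the tool's axes at that moment; what a row does not reach only later rows make up. A row lasts 1/10 s, in which the tool goes at most 50 mm and 8.59 degrees, less where a joint would pass 70% of its speed; a pose out of reach is approached as far as the arm can. A call with a gripper value outside its range is refused whole. The fingers move at their own pace and stop on an object; "force" is the grip in N (left out, the last holds). Time passes only in rows, so rows that repeat a pose let the fingers close. It gives the time, the measured TCP pose, the force, the opening and the grip force at its end, in the units of the state.
- bot.observe(): the state, without advancing time (a new reading comes with each control period).
- bot.read_camera(name): name is "side" or "top"; returns the picture (384x512x3 uint8, red, green, blue); there is no depth.
- bot.get_calibration(name): a dict with "mtx" (3x3 intrinsics, pixels), "R" (3x3) and "t" (3): a world point X has camera coordinates R X + t. Camera axes: x right, y down, z forward; pixel columns grow to the right and rows downward; lengths in mm; the calibration is good to about 2 mm. A picture is of the moment at which its call begins. get_calibration takes no time and is no camera call.
- bot.close_job(): hands the job in; it is judged then, once.
The state is a dict: "t": time; "q": joint angles; "qd": joint speeds; "joint_efforts": joint torques, N m; "ee_pos": TCP position; "ee_rot": TCP orientation; "wrist_force": force on the tool from outside, world axes, zero at the start; "moment": the same for the moment, N m; "width": opening from 0.0 (shut) to 1.0 (fully open); "gripper_force": force on a finger pad.
Only numpy, scipy, OpenCV 4.12 (cv2) and the standard library are available. Lean on these libraries where they do the work, as an engineer would, in place of code of your own. Each camera call takes 0.05 s, during which the arm holds its last target. There are 200 camera calls.

### The job

Close the upward-looking bench camera against dust for the night. Slide the drop-in filter holder, blade first, fully home into the slot in the camera's collar, so that its front plate lies against the collar, and pinch the lens cap's two sprung tabs together, sit the cap flat in the lens's front rim and let the tabs spring out under the rim. Leave the glass beaker behind the camera where it stands.

Things in the scene. Friction and masses are not known exactly. Their poses are not given: they have to be found in the camera images.
- lens_rim (a point): Centre of the mouth of the camera's upward-looking lens, level with the top face of its front rim, 90 mm above the bench. z is the lens axis, up; x points from the camera's slotted front face to its back. The rim is a lip 4 mm thick with a round opening 66 mm across; below the lip the bore widens to 78 mm and is free for another 12 mm.
- slot_mouth (a point): Point on the filter slot's floor line, mid-width, in the plane of the front face of the camera's collar, 46 mm in front of the lens axis and 40 mm above the bench. x points level into the slot, y across it, z up. The slot is 44 mm wide, 9 mm high (from this point upward) and 53 mm deep, its mouth bevelled 3 mm all round.
- camera: Camera fixed to the bench, its lens looking up; the origin is under the lens axis on the bench, axes as lens_rim. Aluminium foot 112 x 112 x 8 mm, grey body 80 x 80 mm, aluminium collar 92 x 92 mm at 35 to 58 mm above the bench (its front face overhangs the body by 6 mm), round lens barrel 84 mm across at 58 to 90 mm.
- holder_grip (a point): Middle of the upright white pull fin of the loose filter holder, 22 mm above the holder's underside, which lies on the bench. The fin is 12 mm thick (along y), 42 mm long (along x), 36 mm high from the underside. x points along the holder from fin to blade, z up. Fully home in the slot this point is 26 mm in front of the collar's face and 22 mm above the slot's floor.
- filter_holder: The whole filter holder, about 70 g; the origin is at its underside, 26 mm ahead of holder_grip, where the blade leaves the front plate. Aluminium front plate 4 mm thick, 52 mm wide, 18 mm high from the underside. The flat blade with its round glass runs 50 mm to +x from the origin: 40 mm wide, 4 mm thick, underside level with the fin's; last 6 mm 34 mm wide, 3 mm thick.
- cap_grip (a point): Point on the loose lens cap's axis half-way up its two white tabs, 28 mm above the cap's underside, 12 mm above its flange's upper face. The tabs stand up 16 to 40 mm above the underside and face each other along y; each is 24 mm long along x. Their outer faces are 46 mm apart sprung out, 33 mm pinched. Seated in the lens, this point is 16 mm above lens_rim, at any turn about z.
- cap: The whole cap, grey, about 75 g, right side up; the origin is the centre of its underside, z up. A plug 63.6 mm across, 12 mm high with bevelled lower edge, then a flange 82 mm across, 4 mm thick. Each tab has a toe on the plug's side, 1.5 to 6.5 mm above the underside: sprung out the toes reach 36 mm from the axis and cannot pass the rim; fully pinched they lie inside the plug.
- tab_a (a joint): Travel of the cap's tab on its +y side, m: 0 sprung out, 0.0065 fully pinched. A spring pushes it out with 2.5 N at 0 and 5.8 N at 0.0065.
- tab_b (a joint): The same for the cap's tab on its -y side, m: 0 sprung out, 0.0065 fully pinched.
- beaker: Empty glass beaker behind the camera to the right, 72 mm across, 92 mm high; the origin is the centre of its underside. Not part of the job.
There are look-alikes about, which are no part of the job. There is more than one size of the camera; the one meant has the size given above.

How it is judged (in metres and radians):
On the way:
1. the cap is at the lens rim, over or in its opening, with both tabs pinched in by at least 4.5 mm (value of joint each of tab_a, tab_b above 0.0045 m and horizontal distance between cap_grip and lens_rim below 0.008 m and z of cap_grip in the frame of lens_rim below 0.026 m), for 0.1 s.
At the end, for the whole second after the job is handed in: The cap sits level in the lens rim with its flange down on the rim (within 1.8 mm) and both tabs sprung out (each within 2 mm of fully out), its toes under the lip; the filter holder is in the slot, blade first, with its front plate within 3 mm of the collar's face; both are at rest (horizontal distance between cap_grip and lens_rim below 0.004 m and z of cap_grip in the frame of lens_rim between 0.013 and 0.0178 m and angle between cap_grip's own z axis and vertical below 0.06 rad and value of joint each of tab_a, tab_b below 0.002 m and x of holder_grip in the frame of slot_mouth between -0.029 and -0.023 m and y of holder_grip in the frame of slot_mouth between -0.004 and 0.004 m and z of holder_grip in the frame of slot_mouth between 0.017 and 0.029 m and angle between the x axis of holder_grip and the x axis of slot_mouth, either way round below 0.09 rad and linear speed of each of cap, filter_holder below 0.02 m/s); the robot touches nothing.
It fails at once if the glass beaker is shifted by more than 30 mm (distance of beaker from where it was at the start of the episode above 0.03 m).
It also fails if it takes over 56 s, if anything falls off the work surface, if the arm or the gripper's body presses on something with over 40 N, if the wrist force passes 120 N, or if a joint passes its speed limit or range.

## Working session

There is one attempt and no reset: what is moved stays moved. The work goes in short steps, Python scripts to look and compute and a tool call to move; the robot and the scene stay as the last step left them, time stands still between calls to the robot, and variables do not carry over. Pictures are saved under pics/ and viewed, at most 10 in all, crops included, and the job is handed in when it is done.

Besides the shell and the picture viewer there is one more tool, called after "Emit:" as name(argument=value, ...) on one line, values as JSON. arm_command: Moves the arm, as the interface text tells. Its arguments: {"type":"object","properties":{"plan":{"type":"array","items":{"type":"number"}},"force":{"type":"number"}},"required":["plan"]}

```bash
mkdir -p pics
python3 - <<'E'
from rig import bot
import cv2
for n in("top","side"):
    im=bot.read_camera(n);cv2.imwrite(f"pics/{n}0.png",cv2.resize(im[:,:,::-1],(800,600),interpolation=cv2.INTER_CUBIC))
    cv2.imwrite(f"raw_{n}0.png",im[:,:,::-1])
    c=bot.get_calibration(n);print(n,c)
print(bot.observe())
E
```

```text
top {'mtx': array([[467.7318039 ,   0.        , 253.83946698],
       [  0.        , 467.7318039 , 189.21123935],
       [  0.        ,   0.        ,   1.        ]]), 'R': array([[ 0.01979497, -0.99980181, -0.00212275],
       [-0.98851358, -0.01925321, -0.14990071],
       [ 0.14983013,  0.00506565, -0.98869878]]), 't': array([ -26.56851751,  575.08898109, 1276.60661132])}
side {'mtx': array([[397.21076565,   0.        , 259.69784658],
       [  0.        , 397.21076565, 194.3128981 ],
       [  0.        ,   0.        ,   1.        ]]), 'R': array([[-0.99772654,  0.06445345, -0.01968536],
       [ 0.05844552,  0.68209783, -0.72892159],
       [-0.03355417, -0.72841493, -0.68431412]]), 't': array([ 592.51766404,   22.54558617, 1285.05052744])}
{'t': 0.1, 'q': array([ 7.44616931e+01,  2.02579060e+01,  9.36243630e+01, -1.20028043e-04,
        6.61901104e+01, -1.39404264e-01]), 'qd': array([-0.036987  , -0.15197008, -0.13524383, -0.08192659,  0.00816735,
        0.02960001]), 'joint_efforts': array([ 3.49254206e-04, -6.06361485e+01, -3.42822075e+01,  1.22330466e-04,
        3.97086595e-03, -7.01903645e-06]), 'ee_pos': array([165.86505097, 602.13801842, 230.64682065]), 'ee_rot': array([[-9.64100715e-01,  2.65536623e-01, -3.36558773e-04],
       [ 2.65536836e-01,  9.64099946e-01, -1.21760312e-03],
       [ 1.15807496e-06, -1.26326079e-03, -9.99999202e-01]]), 'wrist_force': array([-0.42234396,  0.97690144, -0.10513851]), 'moment': array([-0.04491832,  0.00399226,  0.00398863]), 'gripper_force': 0.0, 'width': 1.0009924642703778}
```

View pics/top0.png

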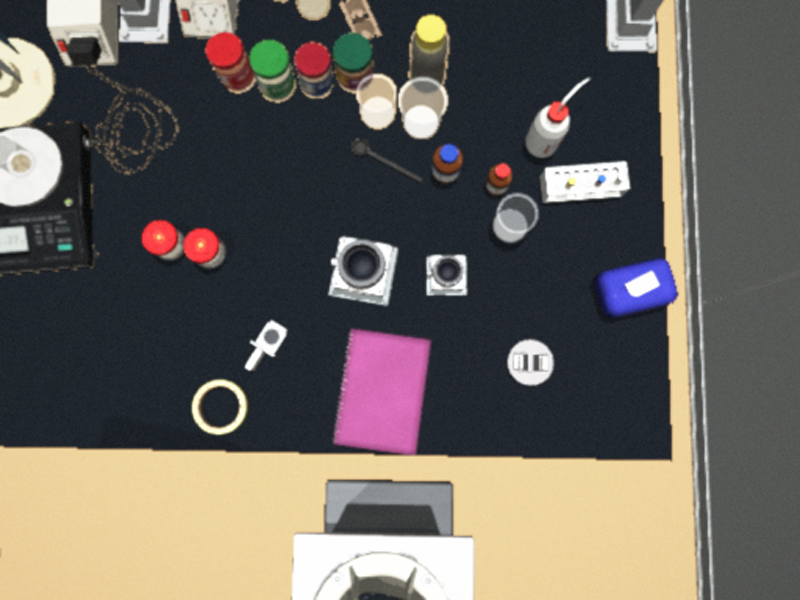

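View pics/side0.png

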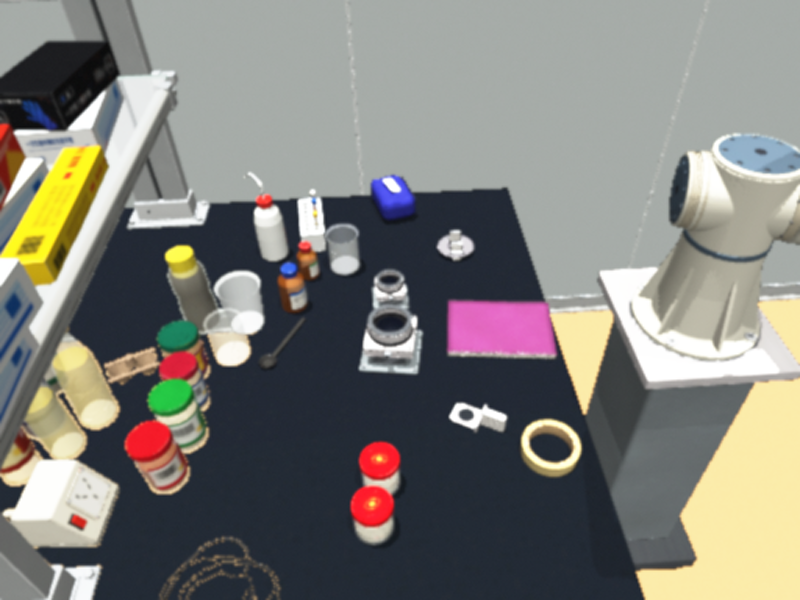

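The top view shows the large camera at about (362,265), the holder at (266,345), the cap at (530,362) and the beaker at (515,218), with a smaller look-alike camera at (447,272). I'll enlarge these.

Run:
```python
import cv2,numpy as np
def crop(n,u,v,w=50,h=50,s=8):  # raw px corner
    c=cv2.imread(f"raw_{n}0.png")[v:v+h,u:u+w]
    c=cv2.resize(c,None,fx=s,fy=s,interpolation=cv2.INTER_CUBIC)
    for i in range(0,w,10):
        cv2.putText(c,str(u+i),(i*s,8),0,.35,(0,255,255),1);cv2.line(c,(i*s,0),(i*s,h*s),(0,90,90),1)
    for i in range(0,h,10):
        cv2.putText(c,str(v+i),(0,i*s+10),0,.35,(0,255,0),1);cv2.line(c,(0,i*s),(w*s,i*s),(0,90,0),1)
    return c
A=np.hstack([crop("top",207,148,50,50),crop("top",146,195,50,50)])
cv2.imwrite("pics/c1.png",A)
B=np.hstack([crop("top",315,207,50,50),crop("side",225,190,50,50)])
cv2.imwrite("pics/c2.png",B)
C=np.hstack([crop("side",280,245,50,50),crop("side",268,135,50,50)])
cv2.imwrite("pics/c3.png",C)
```

```text
(no output)
```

View pics/c1.png

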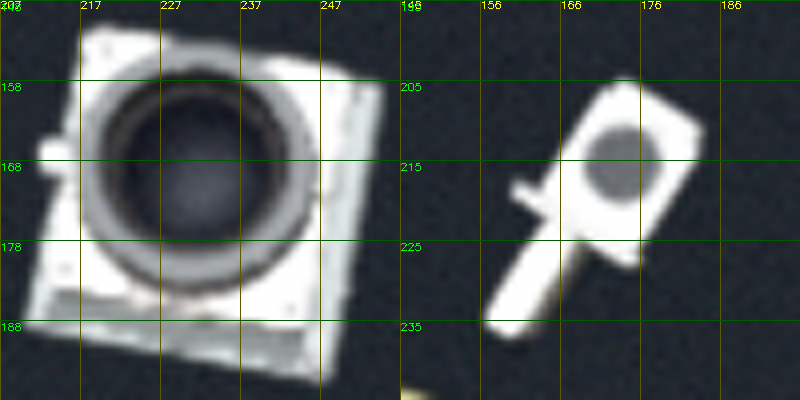

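View pics/c2.png

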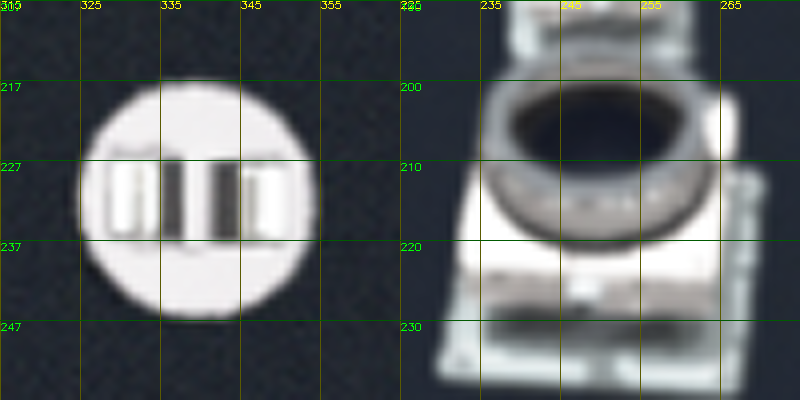

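View pics/c3.png

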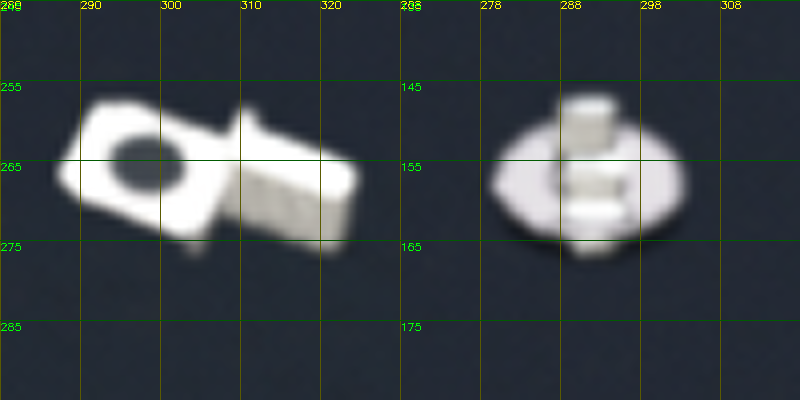

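```bash
cat > h.py <<'E'
from rig import bot
import cv2,numpy as np
from scipy.optimize import least_squares
C={n:bot.get_calibration(n) for n in("top","side")}
def proj(n,X):
    p=(C[n]["R"]@np.atleast_2d(X).T).T+C[n]["t"]; p=p@C[n]["mtx"].T; return p[:,:2]/p[:,2:]
def T(p,X,z=0):
    c,s=np.cos(p[2]),np.sin(p[2]); return np.atleast_2d(X)@np.array([[c,-s,0],[s,c,0],[0,0,1]]).T+[p[0],p[1],z]
def fit(obs,p0,z=0):
    f=lambda p:np.concatenate([(proj(n,T(p,X,z))[0]-uv) for n,X,uv in obs])
    r=least_squares(f,p0,loss="soft_l1"); return r.x,f(r.x).reshape(-1,2)
def rc(u0,v0,x,y): return np.array([u0+(x+.5)/8-.5,v0+(y+.5)/8-.5])
def ground(n,uv,z):
    R,t,K=C[n]["R"],C[n]["t"],C[n]["mtx"]; d=R.T@np.linalg.solve(K,[*uv,1]); o=-R.T@t; return o+d*(z-o[2])/d[2]
E
python3 - <<'E'
from h import *
ct=lambda x,y:rc(207,148,x,y); cs=lambda x,y:rc(225,190,x,y)
cam=[("top",[0,0,90],ct(196,161.5)),("side",[0,0,90],cs(196.5,133)),
("top",[-56,56,8],ct(28,325)),("top",[-56,-56,8],ct(330,378)),("top",[56,-56,8],ct(383,85)),
("side",[56,56,0],cs(38,378)),("side",[-56,56,0],cs(340,395)),("side",[-56,-56,8],cs(365,178))]
ht=lambda x,y:rc(146,195,x,y); hs=lambda x,y:rc(280,245,x,y)
hol=[("top",[-47,0,36],ht(99,330)),("top",[50,0,3],ht(264,103)),("top",[-2,26,18],ht(115,189)),("top",[-2,-26,9],ht(237,262)),
("side",[-2,-26,18],hs(248,108)),("side",[-2,26,0],hs(195,253)),("side",[-47,0,36],hs(347,178)),("side",[50,0,3],hs(75,138))]
kt=lambda x,y:rc(315,207,x,y); ks=lambda x,y:rc(268,135,x,y)
cap=[("top",[0,0,15],kt(198,200)),("side",[0,0,15],ks(188,178)),("top",[12,23,40],kt(107,152)),("top",[-12,23,40],kt(107,237)),("top",[12,-23,40],kt(290,165)),("top",[-12,-23,40],kt(290,242))]
im={n:cv2.imread(f"raw_{n}0.png") for n in C}
for nm,o,g in(("cam",cam,-.15),("hol",hol,-.6),("cap",cap,0)):
    q=ground(o[0][0],o[0][2],o[0][1][2])
    p,r=fit(o,[q[0],q[1],g]); print(nm,p[:2].round(1),np.degrees(p[2]).round(2));print(r.round(1).tolist())
    for n in C: print(n, (ground(n,[a for a in o if a[0]==n][0][2],[a for a in o if a[0]==n][0][1][2])).round(1))
    if nm=="cam":
        # rectify front (-x) face in top and +y face in side, collar+body
        out=[]
        for n,xy in(("top",[(-46,46),(-46,-46)]),("side",[(46,46),(-46,46)])):
            W=[[*xy[0],90],[*xy[1],90],[*xy[1],0],[*xy[0],0]]
            a=proj(n,T(p,W)).astype(np.float32)
            H=cv2.getPerspectiveTransform(a,np.float32([[0,0],[380,0],[380,360],[0,360]]))
            out.append(cv2.warpPerspective(im[n],H,(380,360),flags=cv2.INTER_CUBIC))
        cv2.imwrite("pics/face.png",np.hstack(out))
b=ground("top",[515*.64,236*.64],0);print("beaker~",b)
E
```

```text
cam [626.7  49. ] -9.22
[[-0.3, -0.0], [-0.1, -2.7], [-0.5, 0.3], [-0.3, 0.6], [0.1, -0.1], [0.2, 0.1], [-0.4, 0.3], [-0.6, -1.3]]
top [626.7  48.1  90. ]
side [626.9  60.2  90. ]
hol [480.1 228. ] -29.58
[[-0.3, 0.1], [-0.6, 0.2], [-0.2, -0.2], [0.5, 0.2], [-0.3, -0.1], [-0.8, -0.3], [0.2, -0.2], [0.3, -0.1]]
top [439.6 250.3  36. ]
side [464.8 206.7  18. ]
cap [ 462.  -259.4] -2.37
[[-0.4, 0.3], [0.1, -0.4], [4.5, 0.9], [4.2, -1.1], [-1.9, 0.3], [-2.2, -0.7]]
top [ 462.8 -260.5   15. ]
side [ 462.5 -256.8   15. ]
beaker~ [ 700.33196601 -236.33196061    0.        ]
```

View pics/face.png

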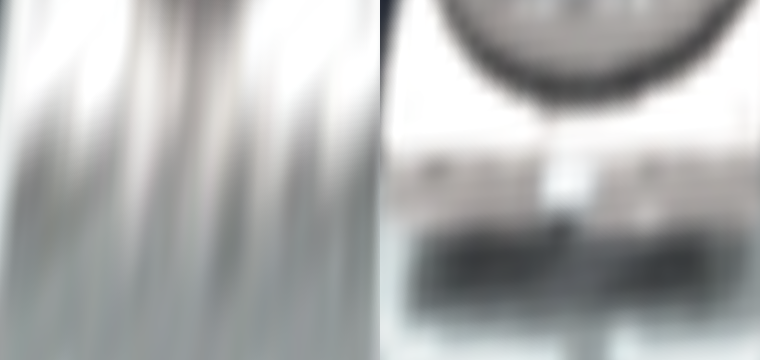

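```bash
python3 - <<'E'
from h import *
p=[462.7,-259.4,np.radians(-3)]
for y in(36,23,18,-18,-23,-36):
  for z in(16,40):
    print(y,z,((proj("top",T(p,[0,y,z]))[0]-[315,207]+.5)*8-.5).round(), ((proj("side",T(p,[0,y,z]))[0]-[268,135]+.5)*8-.5).round())
print(((proj("top",T(p,[[12,20,40],[-12,20,40],[12,-20,40],[-12,-20,40]]))-[315,207]+.5)*8-.5).round().tolist())
print(((proj("top",T([626.7,48.5,0],[[0,42,90],[0,-42,90]]))-[207,148]+.5)*8-.5).round().tolist())
print(((proj("side",T([626.7,48.5,-.16],[[0,0,90],[0,33,90],[0,-33,90],[0,42,90],[0,-42,90]]))-[225,190]+.5)*8-.5).round().tolist())
E
python3 -c "
import cv2;a=cv2.imread('raw_top0.png')[217:247,320:360];b=cv2.imread('raw_side0.png')[140:172,275:307]
cv2.imwrite('pics/cap.png',cv2.hconcat([cv2.resize(a,(400,384),interpolation=2),cv2.resize(b,(384,384),interpolation=2)]))"
```

```text
36 16 [ 94. 193.] [193. 222.]
36 40 [104. 188.] [194. 180.]
23 16 [131. 195.] [191. 204.]
23 40 [142. 191.] [192. 162.]
18 16 [145. 196.] [190. 197.]
18 40 [156. 192.] [192. 155.]
-18 16 [246. 204.] [184. 149.]
-18 40 [259. 200.] [186. 107.]
-23 16 [260. 205.] [184. 142.]
-23 40 [274. 201.] [185. 100.]
-36 16 [297. 207.] [182. 125.]
-36 40 [311. 203.] [183.  83.]
[[152.0, 157.0], [149.0, 226.0], [266.0, 166.0], [264.0, 234.0]]
[[72.0, 159.0], [317.0, 164.0]]
[[196.0, 111.0], [185.0, 175.0], [206.0, 49.0], [182.0, 193.0], [208.0, 33.0]]
```

View pics/cap.png

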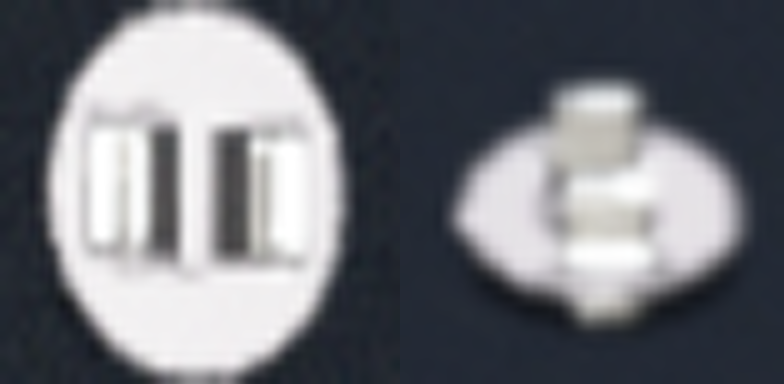

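The cap's tabs face along world y, at about -3° yaw. The +y face of the camera has no slot, so the front is the face toward the robot (-x). Next I'll plan the move to the holder.

```bash
cat >> h.py <<'E'
import json,os
def cmd():
    return json.load(open("cmd.json")) if os.path.exists("cmd.json") else [165.983,602.559,231.281,np.degrees(np.arctan2(.9641,.26554))]
def go(x,y,z,yaw):
    """shift (mm, tool axes) and turn (rad about tool z) from the commanded pose; yaw = direction of tool y. Tool down."""
    c=cmd(); a=np.radians(c[3]); ty=np.array([np.cos(a),np.sin(a),0]); tx=np.array([np.sin(a),-np.cos(a),0])*1.0
    tx=np.cross(ty,[0,0,-1]); d=np.array([x,y,z])-c[:3]
    s=np.array([d@tx,d@ty,-d[2]]).round(1); t=round(-np.radians(yaw-c[3]),4)
    new=np.array(c[:3])+s[0]*tx+s[1]*ty-[0,0,s[2]]
    json.dump([*new,c[3]-np.degrees(t)],open("cmd.json","w"))
    print("shift m",(s/1000).round(4).tolist(),"turn z",t,"cmd",new.round(2))
E
python3 - <<'E'
from h import *
go(457.5,240.8,110,60.4)
go(457.5,240.8,6,60.4)
E
```

```text
shift m [-0.3771, -0.2714, 0.1213] turn z 0.2479 cmd [457.48 240.77 109.98]
shift m [-0.0, 0.0, 0.104] turn z -0.0 cmd [457.48 240.77   5.98]
```

Emit:
arm_command(plan=[-0.3771, -0.2714, 0.1213, 0, 0, 0.2479, 1, -0.3771, -0.2714, 0.1213, 0, 0, 0.2479, 1, -0.3771, -0.2714, 0.1213, 0, 0, 0.2479, 1, -0.3771, -0.2714, 0.1213, 0, 0, 0.2479, 1, -0.3771, -0.2714, 0.1213, 0, 0, 0.2479, 1, -0.3771, -0.2714, 0.1213, 0, 0, 0.2479, 1, -0.3771, -0.2714, 0.1213, 0, 0, 0.2479, 1, -0.3771, -0.2714, 0.1213, 0, 0, 0.2479, 1, -0.3771, -0.2714, 0.1213, 0, 0, 0.2479, 0.6, -0.3771, -0.2714, 0.1213, 0, 0, 0.2479, 0.6], force=30)

```text
t: 1.1
ee_pos: [458.5, 238.0, 109.0]
ee_rot: [[-0.869, 0.495, -0.001], [0.495, 0.869, -0.001], [0.0, -0.001, -1.0]]
wrist_force: [0.5, 0.7, 0.1]
width: 0.691
gripper_force: 0.0
```

Emit:
arm_command(plan=[0, 0, 0.04, 0, 0, 0, 0.5, 0, 0, 0.08, 0, 0, 0, 0.5, 0, 0, 0.104, 0, 0, 0, 0.5, 0, 0, 0.104, 0, 0, 0, 0.5, 0, 0, 0.104, 0, 0, 0, 0.5])

```text
t: 1.6
ee_pos: [457.3, 240.7, 6.0]
ee_rot: [[-0.869, 0.494, -0.001], [0.494, 0.869, -0.0], [0.001, -0.001, -1.0]]
wrist_force: [0.5, -0.2, 0.3]
width: 0.503
gripper_force: 0.0
```

Run:
```python
from h import *
im=bot.read_camera("top"); im2=bot.read_camera("side")
cv2.imwrite("pics/g1.png",cv2.hconcat([cv2.resize(im[185:255,130:200,::-1],(400,400),interpolation=2),cv2.resize(im2[225:295,270:340,::-1],(400,400),interpolation=2)]))
o=bot.observe();print(o["ee_pos"],o["wrist_force"],o["width"])
```

```text
[458.37649049 241.33738071   7.30528784] [-1.0111498  -0.04380661 -0.26896158] 0.4988280147781381
```

View pics/g1.png

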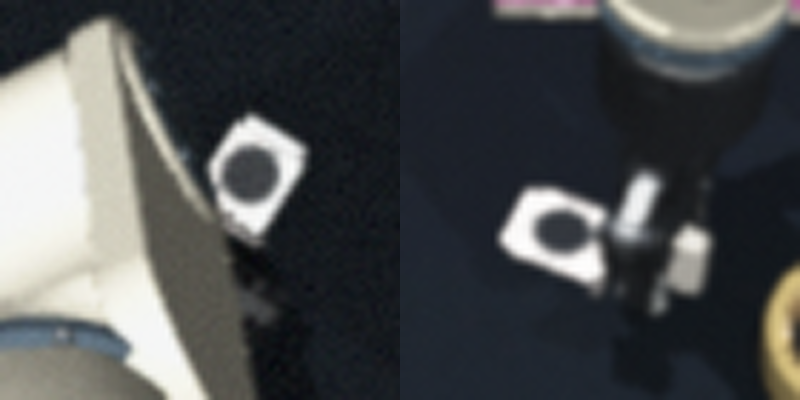

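The fingers straddle the fin. I'll close and lift.

Emit:
arm_command(plan=[0, 0, 0, 0, 0, 0, 0, 0, 0, 0, 0, 0, 0, 0, 0, 0, 0, 0, 0, 0, 0, 0, 0, 0, 0, 0, 0, 0, 0, 0, 0, 0, 0, 0, 0, 0, 0, 0, 0, 0, 0, 0, 0, 0, -0.036, 0, 0, 0, 0, 0, 0, -0.036, 0, 0, 0, 0], force=40)

```text
t: 2.5
ee_pos: [459.6, 241.9, 45.3]
ee_rot: [[-0.87, 0.494, 0.005], [0.494, 0.87, 0.003], [-0.003, 0.005, -1.0]]
wrist_force: [0.2, 0.7, -1.6]
width: 0.134
gripper_force: 39.5
```

Run:
```python
from h import *
c=cmd();c[2]+=36;json.dump(c,open("cmd.json","w"))
ct=lambda x,y:rc(207,148,x,y); cs=lambda x,y:rc(225,190,x,y)
cam=[("top",[0,0,90],ct(196,161.5)),
("top",[-56,56,8],ct(28,325)),("top",[-56,-56,8],ct(330,378)),("top",[56,-56,8],ct(383,85)),
("side",[56,56,0],cs(38,378)),("side",[-56,56,0],cs(340,395)),("side",[-56,-56,8],cs(365,178))]
p,r=fit(cam,[626,48,-.15]);print(p[:2],np.degrees(p[2]),r.round(1).tolist())
g=T(p,[[-146,0,0],[-72,0,0]]);print(g)
go(g[0,0],g[0,1],48.3,90+np.degrees(p[2]))
```

```text
[626.7349132   48.62044438] -9.266499832823845 [[-0.2, -0.0], [-0.4, 0.3], [-0.1, 0.6], [0.2, -0.1], [0.1, 0.0], [-0.4, 0.2], [-0.6, -1.3]]
[[482.64020801  72.13035581   0.        ]
 [555.67451064  60.2143733    0.        ]]
shift m [-0.1052, -0.1342, -0.0063] turn z -0.3549 cmd [482.65  72.12  48.28]
```

Emit:
arm_command(plan=[-0.05, -0.064, -0.0063, 0, 0, -0.17, 0, -0.09, -0.115, -0.0063, 0, 0, -0.3, 0, -0.1052, -0.1342, -0.0063, 0, 0, -0.3549, 0, -0.1052, -0.1342, -0.0063, 0, 0, -0.3549, 0, -0.1052, -0.1342, -0.0063, 0, 0, -0.3549, 0, -0.1052, -0.1342, -0.0063, 0, 0, -0.3549, 0, -0.1052, -0.1342, -0.0063, 0, 0, -0.3549, 0, -0.1052, -0.1342, -0.0063, 0, 0, -0.3549, 0, -0.1052, -0.1342, -0.0063, 0, 0, -0.3549, 0])

```text
t: 3.4
ee_pos: [482.5, 73.0, 48.2]
ee_rot: [[-0.987, 0.16, -0.0], [0.16, 0.987, 0.0], [0.0, 0.0, -1.0]]
wrist_force: [0.8, -0.3, -0.6]
width: 0.135
gripper_force: 39.5
```

Run:
```python
from h import *
im=bot.read_camera("top"); im2=bot.read_camera("side")
cv2.imwrite("raw_top1.png",im[:,:,::-1]);cv2.imwrite("raw_side1.png",im2[:,:,::-1])
cv2.imwrite("pics/g2.png",cv2.hconcat([cv2.resize(im[145:215,190:260,::-1],(490,490),interpolation=2),cv2.resize(im2[195:235,260:285+20,::-1],(310,490),interpolation=2)]))
o=bot.observe();print(o["ee_pos"],o["wrist_force"],o["width"],o["ee_rot"].round(3))
# expected plate ends/blade tips with holder at commanded pose
c=cmd();h=[c[0],c[1],np.radians(c[3]-90)]
P=T(h,[[76,17,3],[76,-17,3],[26,20,4],[26,-20,4],[24,26,18],[24,-26,18]],42.3)
print(((proj("top",P)-[190,145]+.5)*7-.5).round().tolist())
print(((proj("side",P)-[260,195]+.5)*[310/45,490/40]-.5).round().tolist())
```

```text
[482.52421602  72.78322217  48.22313947] [ 0.38189377 -0.17868398 -0.78815608] 0.13629616583774215 [[-0.987  0.16  -0.   ]
 [ 0.16   0.987  0.   ]
 [ 0.     0.    -1.   ]]
[[220.0, 344.0], [304.0, 360.0], [189.0, 465.0], [287.0, 483.0], [170.0, 463.0], [300.0, 487.0]]
[[88.0, 305.0], [93.0, 205.0], [204.0, 323.0], [208.0, 205.0], [209.0, 302.0], [214.0, 148.0]]
```

View pics/g2.png

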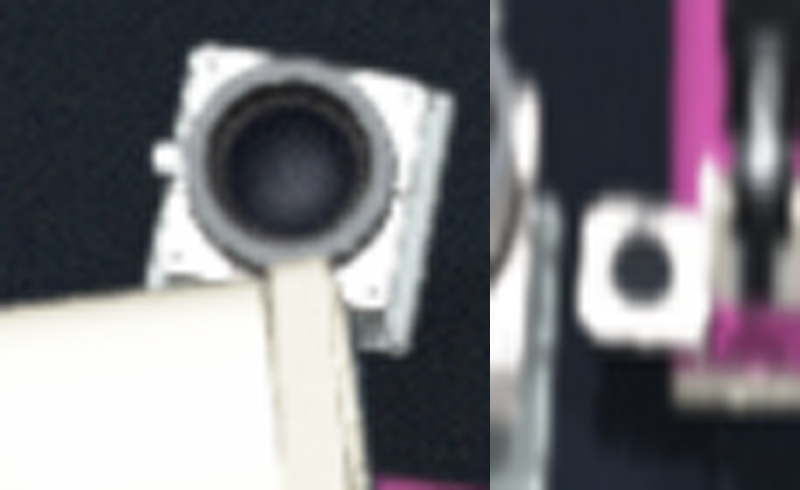

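The side view agrees with the prediction to within about 2 mm, and the slot bevel covers that. I'll advance into the slot mouth.

Emit:
arm_command(plan=[-0.012, 0, 0, 0, 0, 0, 0, -0.02, 0, 0, 0, 0, 0, 0, -0.026, 0, 0, 0, 0, 0, 0, -0.032, 0, 0, 0, 0, 0, 0, -0.038, 0, 0, 0, 0, 0, 0, -0.038, 0, 0, 0, 0, 0, 0])

```text
t: 4.1
ee_pos: [521.2, 65.8, 48.3]
ee_rot: [[-0.987, 0.161, 0.001], [0.161, 0.987, 0.0], [-0.001, 0.0, -1.0]]
wrist_force: [0.6, 0.9, -1.1]
width: 0.133
gripper_force: 39.5
```

Run:
```python
from h import *
o=bot.observe();print(o["ee_pos"],o["wrist_force"],o["moment"])
```

```text
[521.16065274  65.81788699  48.31856924] [ 0.63109661  0.85364151 -1.10292027] [-0.02843063  0.08528013 -0.01535699]
```

Emit:
arm_command(plan=[-0.01, 0, 0, 0, 0, 0, 0, -0.02, 0, 0, 0, 0, 0, 0, -0.028, 0, 0, 0, 0, 0, 0, -0.034, 0, 0, 0, 0, 0, 0, -0.034, 0, 0, 0, 0, 0, 0])

```text
t: 4.6
ee_pos: [554.8, 60.4, 48.3]
ee_rot: [[-0.987, 0.161, 0.001], [0.161, 0.987, 0.0], [-0.001, 0.0, -1.0]]
wrist_force: [-0.9, -0.0, -0.7]
width: 0.133
gripper_force: 39.5
```

Emit:
arm_command(plan=[-0.002, 0, 0, 0, 0, 0, 0, -0.003, 0, 0, 0, 0, 0, 0, -0.003, 0, 0, 0, 0, 0, 0])

```text
t: 4.9
ee_pos: [556.4, 60.0, 48.2]
ee_rot: [[-0.987, 0.161, -0.0], [0.161, 0.987, -0.0], [0.0, -0.0, -1.0]]
wrist_force: [0.0, 1.1, -0.7]
width: 0.137
gripper_force: 39.5
```

Emit:
arm_command(plan=[-0.001, 0, 0, 0, 0, 0, 0, -0.002, 0, 0, 0, 0, 0, 0, -0.002, 0, 0, 0, 0, 0, 0])

```text
t: 5.2
ee_pos: [556.5, 59.9, 47.8]
ee_rot: [[-0.987, 0.161, -0.004], [0.161, 0.987, 0.0], [0.004, -0.001, -1.0]]
wrist_force: [-7.0, 2.4, 2.1]
width: 0.132
gripper_force: 39.8
```

Emit:
arm_command(plan=[-0.001, 0, 0, 0, 0, 0, 0, -0.002, 0, 0, 0, 0, 0, 0, -0.002, 0, 0, 0, 0, 0, 0])

```text
t: 5.5
ee_pos: [556.5, 59.7, 47.5]
ee_rot: [[-0.987, 0.161, -0.008], [0.161, 0.987, 0.0], [0.008, -0.001, -1.0]]
wrist_force: [-13.1, 4.5, 5.7]
width: 0.134
gripper_force: 40.6
```

Contact with about 13 N, so the plate is home. I'll relax, open slightly and withdraw upward.

Emit:
arm_command(plan=[0.003, 0, 0.001, 0, 0, 0, 0, 0.003, 0, 0.001, 0, 0, 0, 0.4, 0.003, 0, 0.001, 0, 0, 0, 0.5, 0.003, 0, 0.001, 0, 0, 0, 0.6, 0.003, 0, 0.001, 0, 0, 0, 0.6, 0.003, 0, -0.04, 0, 0, 0, 0.6, 0.003, 0, -0.08, 0, 0, 0, 0.6, 0.003, 0, -0.12, 0, 0, 0, 0.6, 0.003, 0, -0.12, 0, 0, 0, 0.6])

```text
t: 6.4
ee_pos: [561.2, 60.2, 173.8]
ee_rot: [[-0.987, 0.161, 0.009], [0.161, 0.987, 0.001], [-0.009, 0.002, -1.0]]
wrist_force: [0.3, -0.6, 0.7]
width: 0.596
gripper_force: 0.0
```

Run:
```python
from h import *
c=cmd();d=np.array([.9870,-.1605])*(79-3);c[0]+=d[0];c[1]+=d[1];c[2]+=120;json.dump(c,open("cmd.json","w"));print(c,bot.observe()["ee_pos"])
go(462.7,-259.4,110,87)
```

```text
[np.float64(557.6655381237529), np.float64(59.919106113929935), 168.281, 80.73160864082784] [561.22945844  60.15826028 173.76903568]
shift m [0.0423, -0.3304, 0.0583] turn z -0.1094 cmd [ 462.7  -259.35  109.98]
```

Emit:
arm_command(plan=[0.0423, -0.3304, 0.0583, 0, 0, -0.1094, 0.85, 0.0423, -0.3304, 0.0583, 0, 0, -0.1094, 0.85, 0.0423, -0.3304, 0.0583, 0, 0, -0.1094, 0.85, 0.0423, -0.3304, 0.0583, 0, 0, -0.1094, 0.85, 0.0423, -0.3304, 0.0583, 0, 0, -0.1094, 0.85, 0.0423, -0.3304, 0.0583, 0, 0, -0.1094, 0.85, 0.0423, -0.3304, 0.0583, 0, 0, -0.1094, 0.85, 0.0423, -0.3304, 0.0583, 0, 0, -0.1094, 0.85, 0.0423, -0.3304, 0.0583, 0, 0, -0.1094, 0.85, 0.0423, -0.3304, 0.0583, 0, 0, -0.1094, 0.85])

```text
t: 7.4
ee_pos: [462.7, -258.7, 109.7]
ee_rot: [[-0.999, 0.052, -0.0], [0.052, 0.999, 0.0], [0.0, 0.0, -1.0]]
wrist_force: [0.1, 0.4, 0.0]
width: 0.849
gripper_force: 0.0
```

Run:
```python
from h import *
im=bot.read_camera("top"); im2=bot.read_camera("side")
cv2.imwrite("pics/g3.png",cv2.hconcat([cv2.resize(im[145:215,190:260,::-1],(400,400),interpolation=2),cv2.resize(im2[130:190,255:315,::-1],(400,400),interpolation=2)]))
o=bot.observe();print(o["ee_pos"],o["width"])
# predicted holder-home fin end in top crop, for camera pose estimate
P=T([626.7,48.6,np.radians(-9.27)],[[-46-47,0,76],[-46-5,0,76],[-46-4,26,58],[-46-4,-26,58],[-46,46,58],[-46,-46,58]])
print(((proj("top",P)-[190,145]+.5)*400/70-.5).round().tolist())
print(((proj("side",[[462.7,-259.4,40]])-[255,130]+.5)*400/60-.5).round().tolist())
```

```text
[ 463.08189729 -258.34519151  110.02851625] 0.850591033375895
[[201.0, 325.0], [217.0, 240.0], [168.0, 234.0], [272.0, 253.0], [129.0, 219.0], [314.0, 253.0]]
[[244.0, 142.0]]
```

View pics/g3.png

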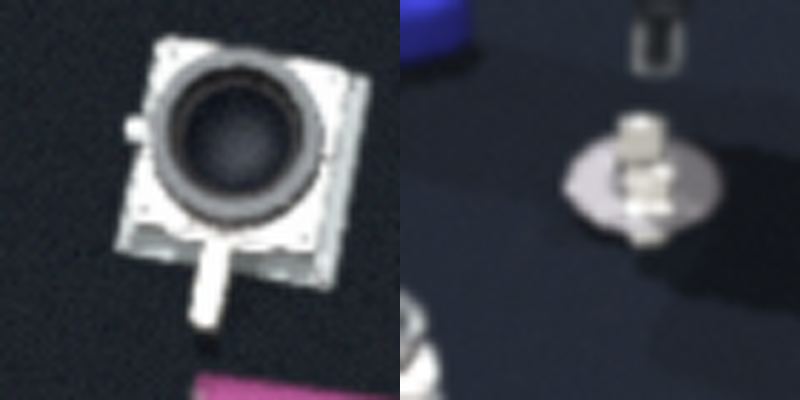

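Before the descent, the fin sits within about 1.5 mm of its predicted home position (204,327), and the gripper is over the cap. Now I'll descend and pinch.

Emit:
arm_command(plan=[0, 0, 0.04, 0, 0, 0, 0.85, 0, 0, 0.075, 0, 0, 0, 0.85, 0, 0, 0.092, 0, 0, 0, 0.85, 0, 0, 0.092, 0, 0, 0, 0.85, 0, 0, 0.092, 0, 0, 0, 0, 0, 0, 0.092, 0, 0, 0, 0, 0, 0, 0.092, 0, 0, 0, 0, 0, 0, 0.092, 0, 0, 0, 0, 0, 0, 0.092, 0, 0, 0, 0, 0, 0, 0.092, 0, 0, 0, 0], force=50)

```text
t: 8.5
ee_pos: [464.0, -259.8, 20.3]
ee_rot: [[-0.999, 0.052, 0.003], [0.052, 0.999, -0.001], [-0.003, -0.001, -1.0]]
wrist_force: [-1.1, 3.6, 15.0]
width: 0.349
gripper_force: 49.0
```

Emit:
arm_command(plan=[0, 0, -0.003, 0, 0, 0, 0, 0, 0, -0.003, 0, 0, 0, 0])

```text
t: 8.7
ee_pos: [463.4, -259.8, 22.2]
ee_rot: [[-0.999, 0.052, 0.002], [0.052, 0.999, -0.001], [-0.002, -0.001, -1.0]]
wrist_force: [0.6, 0.1, -1.2]
width: 0.339
gripper_force: 50.3
```

Run:
```python
from h import *
o=bot.observe();print(o["ee_pos"],o["wrist_force"],o["width"],o["gripper_force"])
c=cmd();c[2]+=-92+3;json.dump(c,open("cmd.json","w"));print(c)
```

```text
[ 463.37627361 -259.76325046   22.20144174] [ 0.64534179  0.14610852 -1.20661034] 0.3389663443579178 50.25180995464325
[462.703759652745, -259.3546175615758, 20.98100000000001, 86.99976691955905]
```

Emit:
arm_command(plan=[0, 0, -0.02, 0, 0, 0, 0, 0, 0, -0.06, 0, 0, 0, 0, 0, 0, -0.1, 0, 0, 0, 0, 0, 0, -0.1, 0, 0, 0, 0, 0, 0, -0.1, 0, 0, 0, 0], force=25)

```text
t: 9.2
ee_pos: [463.2, -259.7, 122.0]
ee_rot: [[-0.999, 0.052, 0.002], [0.052, 0.999, -0.001], [-0.002, -0.001, -1.0]]
wrist_force: [0.3, 0.7, -1.7]
width: 0.348
gripper_force: 50.2
```

Run:
```python
from h import *
im=bot.read_camera("side"); cv2.imwrite("raw_side3.png",im[:,:,::-1])
o=bot.observe();print(o["ee_pos"],o["wrist_force"],o["width"],o["gripper_force"],o["ee_rot"].round(3))
c=cmd();c[2]+=100;json.dump(c,open("cmd.json","w"))
# cap patch brightness as numbers: bounding box of bright low-saturation blob near prediction
q=proj("side",[[463,-259.8,122-22+16]])[0];print(q)
g=im.astype(int).min(2); u,v=q.round().astype(int)
for r in range(v-14,v+16): print(r," ".join(f"{x:3d}" for x in g[r,u-18:u+19]))
```

```text
[ 462.34806155 -259.27878086  120.79043144] [-0.35103736  0.10696339 -0.80788729] 0.3462329476304603 50.23553252220154 [[-0.999  0.052  0.   ]
 [ 0.052  0.999 -0.   ]
 [-0.    -0.    -1.   ]]
[291.81785533 133.21902527]
119 174 175 175 175 174 174 175 174 174 175 174 174 174 164 121  68  39  39  47  64  78  79  63  48  81 145 170 173 171 170 171 171 170 171 170 171 170
120 174 174 175 175 174 174 175 174 171 171 170 171 171 168 147  92  42  29  33  47  56  56  44  47  96 148 167 166 154 146 145 145 144 145 145 146 146
121 170 170 171 170 170 170 170 166 153 145 144 145 145 145 132  85  39  26  31  42  48  47  37  56 108 137 143 136 103  80  77  75  76  76  77  78  79
122 145 146 146 147 146 145 145 135 104  79  75  76  76  76  70  48  30  26  29  37  41  38  32  39  63  76  78  73  53  40  38  38  39  38  38  39  38
123  78  79  79  78  79  79  78  73  54  40  38  39  38  38  38  30  26  27  28  30  33  32  29  29  36  38  39  39  38  36  36  36  37  38  38  37  37
124  40  39  41  40  39  39  39  39  38  37  37  37  37  38  40  34  28  26  29  31  33  32  27  28  35  36  37  37  37 
[... 2979 characters left out ...]
  34  34  33  34  34  33  33  34  33  33  34  34  34  34  35  33  33  33  34  34  33  34  35
145  34  33  33  33  32  33  32  33  35  34  33  32  33  32  33  33  32  33  33  32  33  33  33  33  33  33  32  33  34  33  33  34  32  35  33  32  34
146  33  32  33  34  32  33  33  33  34  33  33  33  33  33  32  32  33  33  32  34  33  33  34  33  33  32  32  33  35  33  32  32  34  33  33  33  34
147  33  34  34  33  33  34  33  33  34  34  34  33  33  32  34  33  33  34  33  33  34  33  32  33  32  33  33  33  33  33  33  34  33  33  33  33  33
148  34  33  33  33  33  33  34  33  34  33  33  34  33  34  33  35  33  33  34  32  33  34  34  33  32  33  32  33  32  33  33  33  33  33  33  33  34
```

Run:
```python
from h import *
print(cmd()); go(626.9,48.4,126,87)
```

```text
[462.703759652745, -259.3546175615758, 120.98100000000001, 86.99976691955905]
shift m [-0.1479, 0.3159, -0.005] turn z -0.0 cmd [626.94  48.37 125.98]
```

Emit:
arm_command(plan=[-0.015, 0.0316, -0.005, 0, 0, 0, 0, -0.033, 0.07, -0.005, 0, 0, 0, 0, -0.052, 0.11, -0.005, 0, 0, 0, 0, -0.07, 0.15, -0.005, 0, 0, 0, 0, -0.0895, 0.19, -0.005, 0, 0, 0, 0, -0.108, 0.23, -0.005, 0, 0, 0, 0, -0.127, 0.27, -0.005, 0, 0, 0, 0, -0.142, 0.303, -0.005, 0, 0, 0, 0, -0.1479, 0.3159, -0.005, 0, 0, 0, 0, -0.1479, 0.3159, -0.005, 0, 0, 0, 0])

```text
t: 10.25
ee_pos: [626.6, 49.8, 124.2]
ee_rot: [[-0.999, 0.05, -0.002], [0.05, 0.999, -0.0], [0.002, -0.0, -1.0]]
wrist_force: [0.4, 0.0, -0.8]
width: 0.346
gripper_force: 50.2
```

Emit:
arm_command(plan=[0, 0, 0, 0, 0, 0, 0, 0, 0, 0, 0, 0, 0, 0])

```text
t: 10.45
ee_pos: [625.9, 47.0, 125.3]
ee_rot: [[-0.999, 0.053, -0.002], [0.053, 0.999, -0.0], [0.002, -0.001, -1.0]]
wrist_force: [0.5, -0.3, -0.7]
width: 0.344
gripper_force: 50.2
```

Run:
```python
from h import *
im=bot.read_camera("side"); cv2.imwrite("raw_side4.png",im[:,:,::-1])
o=bot.observe();print(o["ee_pos"],o["wrist_force"],o["width"])
e=o["ee_pos"]
zf=126-20.5+14
print("cap pred",proj("side",[[626.9,48.4,zf]])[0],"L/R",proj("side",[[626.9+41,48.4,zf],[626.9-41,48.4,zf]]).round(2).tolist())
print("barrel L/R pred",proj("side",[[626.7+42,48.4,z] for z in(90,70)]+[[626.7-42,48.4,z] for z in(90,70)]).round(2).tolist())
a=cv2.imread("raw_side0.png").astype(int).min(2); g=im.astype(int).min(2)
print("start image");
for r in range(194,222,2): print(r," ".join(f"{x:3d}" for x in a[r,228:272]))
print("now")
for r in range(180,222,2): print(r," ".join(f"{x:3d}" for x in g[r,228:272]))
```

```text
[626.0665333   46.97201132 125.5566869 ] [-0.83682904  0.02639157 -0.94987852] 0.34520602295559155
cap pred [248.55018473 196.07646998] L/R [[234.35, 196.91], [262.71, 195.25]]
barrel L/R pred [[234.72, 204.21], [235.14, 209.0], [263.27, 202.51], [263.36, 207.32]]
start image
194  36  36  36  37  37  37  37  36  35  40 112 202 219 202 151 111  98 100 102 104 104 101 101  95  90  90  96 104 116 130 148 152 137  92  51  36  35  34  35  35  35  35  34  34
196  35  35  35  36  35  35  35  36  35  37  82 162 205 204 171 149 147 149 148 140 137 136 138 138 138 141 145 150 164 187 200 190 161 110  61  39  35  36  35  35  35  35  35  35
198  34  35  36  36  36  36  35  35  37  49  83 126 147 146 137 137 136 132 140 141 141 140 141 141 140 136 135 130 131 141 149 147 124  85  53  38  36  35  36  37  35  34  34  35
200  35  35  35  35  35  35  35  41  71 113 141 148 132 120 125 125 119 105  91  84  77  73  72  72  74  84  97 111 116 122 127 136 145 138 105  69  50  46  40  36  37  38  36  36
202  36  34  35  35  35  35  40  71 126 147 137 124 109  88  67  49  38  36  36  34  30  29  27  30  32
[... 4780 characters left out ...]
  57 181 249 242 169 117 133 146 144 141 143 157 163 166 156 145 135 120 113 113 116 131 129 150 168 165 161 156 148 119  92 141 203 202 170 173 181 182 182 181
216  31  32  30  37 106 227 253 254 242 177 113 112 128 141 152 160 164 168 163 156 154 156 158 160 161 167 165 161 159 153 139 112  92  93 146 190 203 210 175 168 177 178 177 177
218  31  31  31  44 155 248 254 254 254 252 234 161  99  82  97 117 132 138 144 149 152 153 155 152 147 142 134 120 105  86  77  97 153 196 216 215 197 202 171 148 141 118 104 109
220  33  32  33  52 178 251 253 254 255 255 255 254 251 235 190 135 108  80  73  77  78  82  79  75  68  66  78  92 126 156 190 209 218 220 220 212 173 154 136 120 105  65  30  24
```

The cap's flange edges are at columns 235.3 and 263.8 and the barrel's left edge is at 234.7. So the cap sits about 2.7 mm too far toward -x. I'll shift it +x, descend toward the rim and watch the force.

Emit:
arm_command(plan=[-0.0027, 0, 0, 0, 0, 0, 0, -0.0027, 0, 0.01, 0, 0, 0, 0, -0.0027, 0, 0.014, 0, 0, 0, 0, -0.0027, 0, 0.014, 0, 0, 0, 0, -0.0027, 0, 0.014, 0, 0, 0, 0])

```text
t: 11.0
ee_pos: [629.4, 48.1, 111.7]
ee_rot: [[-0.999, 0.052, -0.001], [0.052, 0.999, -0.0], [0.001, -0.0, -1.0]]
wrist_force: [0.1, 0.1, -0.8]
width: 0.35
gripper_force: 50.2
```

Run:
```python
from h import *
im=bot.read_camera("side"); cv2.imwrite("raw_side5.png",im[:,:,::-1])
for _ in range(1):
    o=bot.observe();print(o["ee_pos"],o["wrist_force"],o["width"])
g=im.astype(int).min(2)
zf=112-20.5+14
print("cap pred",proj("side",[[627,48.4,zf]])[0],proj("side",[[627+41,48.4,zf],[627-41,48.4,zf]]).round(2).tolist())
for r in range(194,212,1): print(r," ".join(f"{x:3d}" for x in g[r,230:268]))
```

```text
[629.58495914  48.16991348 111.91181408] [ 0.29040221  0.08228532 -0.91260584] 0.3467299303302991
cap pred [248.70287886 199.56865629] [[234.62, 200.4], [262.75, 198.74]]
194  31  32  32  32  32  35  48  83 139 184 198 187 135  68  33  29  31  31  32  28  34  78 122 107 113 121 119 118 121 128 119  83  47  33  31  31  31  31
195  32  32  32  31  33  48  87 137 177 195 200 188 136  70  35  33  36  37  36  33  36  78 122 113 126 135 135 135 135 137 131 103  63  39  32  30  32  32
196  31  32  32  33  42  82 140 179 196 202 202 191 145  80  42  34  32  33  32  32  42  90 134 120 130 140 140 140 139 139 137 127  89  51  34  31  32  31
197  31  32  31  33  68 137 181 198 202 202 202 193 154  99  70  49  34  30  29  38  63 112 148 124 125 137 140 140 139 139 139 133 105  62  37  32  33  32
198  31  32  32  38  98 179 202 204 203 202 203 192 151 116 105  73  39  31  30  47  89 129 140 119 120 134 139 139 140 139 139 133 106  64  37  32  32  31
199  31  31  31  42 101 178 202 203 203 203 202 189 149 126 120  84  44  30  30  52 101 141 153 140 134 136 139 139 139 140 139 134 113  70  38  32  
[... 1178 characters left out ...]
  83  88  91  89 104 138 142 135 126 108  83  78  85  95 131 192 213 212 188
208  32  32  32  36  75 130 127 104 111 126 148 167 167 172 177 173 146 116 112 122 125 126 124 121 124 120 113 100  77  66  79  94 107 123 170 187 206 227
209  31  32  33  41  76 124 140 115  93  83  93 116 129 147 162 167 155 132 128 130 126 121 116 104  90  75  66  58  57  70  89 106 120 114 135 161 193 230
210  32  32  33  60 110 133 141 125 109  87  70  70  74  81  94 107 110 107 112 106  95  83  77  63  49  43  50  59  70  87 107 123 125 108 120 147 181 217
211  33  32  35  90 156 144 129 126 129 107  89  75  61  50  49  52  53  55  61  57  51  46  44  43  44  57  76  86  96 107 129 134 123 103 127 146 163 187
```

Emit:
arm_command(plan=[0, 0, 0.002, 0, 0, 0, 0, 0, 0, 0.003, 0, 0, 0, 0, 0, 0, 0.004, 0, 0, 0, 0, 0, 0, 0.004, 0, 0, 0, 0])

```text
t: 11.45
ee_pos: [629.5, 48.2, 107.8]
ee_rot: [[-0.999, 0.052, -0.0], [0.052, 0.999, -0.0], [0.0, -0.0, -1.0]]
wrist_force: [0.1, -0.3, -1.5]
width: 0.346
gripper_force: 50.2
```

Emit:
arm_command(plan=[0, 0, 0.001, 0, 0, 0, 0, 0, 0, 0.002, 0, 0, 0, 0, 0, 0, 0.002, 0, 0, 0, 0])

```text
t: 11.75
ee_pos: [629.4, 48.3, 105.8]
ee_rot: [[-0.999, 0.052, -0.0], [0.052, 0.999, 0.0], [0.0, 0.0, -1.0]]
wrist_force: [-0.7, 1.1, -1.4]
width: 0.344
gripper_force: 50.2
```

Emit:
arm_command(plan=[0, 0, 0.001, 0, 0, 0, 0, 0, 0, 0.002, 0, 0, 0, 0, 0, 0, 0.003, 0, 0, 0, 0, 0, 0, 0.003, 0, 0, 0, 0])

```text
t: 12.15
ee_pos: [629.4, 48.3, 102.8]
ee_rot: [[-0.999, 0.052, -0.0], [0.052, 0.999, 0.0], [0.0, 0.0, -1.0]]
wrist_force: [-1.5, 2.5, -0.6]
width: 0.341
gripper_force: 50.2
```

Emit:
arm_command(plan=[0, 0, 0.001, 0, 0, 0, 0, 0, 0, 0.002, 0, 0, 0, 0, 0, 0, 0.002, 0, 0, 0, 0])

```text
t: 12.45
ee_pos: [629.4, 48.3, 100.8]
ee_rot: [[-0.999, 0.052, -0.0], [0.052, 0.999, 0.0], [0.0, 0.0, -1.0]]
wrist_force: [-2.3, 2.1, -0.1]
width: 0.35
gripper_force: 50.4
```

Emit:
arm_command(plan=[0.0004, 0.0004, 0.001, 0, 0, 0, 0, 0.0004, 0.0004, 0.002, 0, 0, 0, 0, 0.0004, 0.0004, 0.002, 0, 0, 0, 0])

```text
t: 12.75
ee_pos: [629.4, 48.4, 98.8]
ee_rot: [[-0.999, 0.052, 0.0], [0.052, 0.999, -0.0], [-0.0, -0.0, -1.0]]
wrist_force: [-1.1, 0.4, 0.0]
width: 0.343
gripper_force: 50.2
```

Emit:
arm_command(plan=[0, 0, 0.001, 0, 0, 0, 0, 0, 0, 0.002, 0, 0, 0, 0, 0, 0, 0.002, 0, 0, 0, 0])

```text
t: 13.05
ee_pos: [629.5, 48.5, 98.4]
ee_rot: [[-0.999, 0.052, 0.001], [0.052, 0.999, -0.0], [-0.001, -0.0, -1.0]]
wrist_force: [-5.9, -0.4, 13.3]
width: 0.344
gripper_force: 53.3
```

The flange is down on the rim, at TCP 98.4 with 13 N, as predicted. I'll open and withdraw.

Emit:
arm_command(plan=[0, 0, 0, 0, 0, 0, 0.45, 0, 0, 0, 0, 0, 0, 0.55, 0, 0, 0, 0, 0, 0, 0.65, 0, 0, 0, 0, 0, 0, 0.75, 0, 0, 0, 0, 0, 0, 0.75, 0, 0, -0.02, 0, 0, 0, 0.75, 0, 0, -0.05, 0, 0, 0, 0.75, 0, 0, -0.09, 0, 0, 0, 0.75, 0, 0, -0.09, 0, 0, 0, 0.75])

```text
t: 13.95
ee_pos: [632.6, 48.8, 192.5]
ee_rot: [[-0.999, 0.052, 0.009], [0.052, 0.999, 0.001], [-0.009, 0.001, -1.0]]
wrist_force: [-0.2, 0.9, -0.2]
width: 0.752
gripper_force: 0.0
```

Emit:
arm_command(plan=[0.04, -0.02, 0, 0, 0, 0, 0.75, 0.08, -0.04, 0, 0, 0, 0, 0.75, 0.13, -0.08, 0, 0, 0, 0, 0.75, 0.18, -0.12, 0, 0, 0, 0, 0.75, 0.2, -0.17, 0, 0, 0, 0, 0.75, 0.2, -0.2, 0, 0, 0, 0, 0.75, 0.2, -0.2, 0, 0, 0, 0, 0.75, 0.2, -0.2, 0, 0, 0, 0, 0.75])

```text
t: 14.75
ee_pos: [418.7, -141.8, 187.0]
ee_rot: [[-0.998, 0.056, 0.0], [0.056, 0.998, -0.0], [-0.0, -0.0, -1.0]]
wrist_force: [-0.4, 0.7, -0.3]
width: 0.752
gripper_force: 0.0
```

Run:
```python
from h import *
for n in C:
    im=bot.read_camera(n);cv2.imwrite(f"raw_{n}6.png",im[:,:,::-1])
    g=im.astype(int).min(2)
    p=[627,48.4,np.radians(-3)]
    X=T(p,[[0,0,14],[41,0,14],[-41,0,14],[0,41,14],[0,-41,14],[0,23,40],[0,-23,40]],78)
    q=proj(n,X);print(n,q.round(2).tolist())
    u,v=q[0].round().astype(int)
    for r in range(v-20,v+21): print(r," ".join(f"{x:3d}" for x in g[r,u-20:u+21]))
o=bot.observe();print(o["ee_pos"],o["width"])
```

```text
top [[230.91, 167.49], [232.09, 152.89], [229.71, 182.23], [215.98, 166.44], [245.85, 168.55], [221.87, 164.99], [238.97, 166.2]]
147  27  30  30  28  30  31  27  26  28  26  30  29  28  26  23  25  28  28  28  28  27  27  31  32  29  28  27  28  26  30  29  29  30  31  26  25  28  32  31  31  24
148  24  29  27  27  31  31  26  28  32  25  30  27  26  29  27  28  25  26  34  30  31  27  27  28  30  30  29  24  29  30  25  31  30  32  31  29  28  27  29  30  27
149  30  26  32  26  30  27  30  26  31  26  28  28  34  30  28  25  26  30  26  30  29  28  28  27  28  28  30  29  29  28  26  30  35  33  30  26  26  29  31  29  28
150  27  31  28  27  27  29  29  33  45  45  40  34  28  28  26  29  28  22  28  34  23  27  29  28  31  31  31  28  32  30  26  27  28  28  27  35  30  29  32  28  32
151  28  33  25  32  30  29  58  84 125 135  98  81  83  66  61  50  40  42  37  38  42  40  37  38  34  33  36  30  31  29  28  24  28  28  24  32  27  27  27  28  31
152  27  34  28  27  31  46 127 183 211 217 205 200 202 190 182 147 107 108 108 110 108 110 102  82  64  45  35  33  29  27  27  3
[... 12298 characters left out ...]
5 255 255 255 253 239 197 142 112  84  76  81  82  87  84  81  74  77 105 123 153 192 236 250 254 255 255 255 242 189 152 127 111  71
221  37  38  61 189 252 253 254 255 255 255 255 255 255 252 240 222 167 133 131 126 126 124 137 143 165 216 235 244 250 254 255 255 255 254 254 235 174 141 121 106  66
222  37  38  64 179 250 254 254 254 254 254 254 254 254 254 254 252 237 223 230 231 231 231 237 239 245 253 254 255 255 255 255 255 253 249 252 229 166 137 121 103  65
223  37  38  63 146 219 235 233 228 228 231 234 237 240 244 246 246 241 243 250 252 252 252 252 253 253 254 254 254 254 254 254 254 252 247 249 218 152 133 119  93  55
[ 419.46593166 -140.16449359  186.87385724] 0.7499437597533496
```

The cap lies on the rim with its tabs sprung: the tab tops are about 9.8 px apart in the side view, as predicted for sprung out. The holder is home and the arm is clear, so I'll hand in.

```bash
python3 -c "
from rig import bot
print(bot.close_job())"
```

```text
the job is handed in; nothing more can be done
None
```

I handed the job in with the filter holder pushed home against the collar, the cap seated in the lens rim with both tabs sprung out, and the beaker untouched; the hand-in gave back no verdict, so this rests on my force readings and camera checks.

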